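Nest the smallest shelf stand into the set

TASK

Put away the set of nesting shelf stands: slide the small blue stand along the shelf and into the open front of the orange one, straight and fully home, so that all three stands sit one inside the other. Keep the blue stand down on the shelf all the way, leave the other things where they are, and do not knock the steamer head off.

Things in the scene. Friction and masses are not known exactly. Their poses are not given: they have to be found in the camera images.
- small_stand: Loose blue plastic hood, 0.2 kg: 120 mm deep (x), 110 wide (y), 60 high, walls 5. Top, two sides, closed back (+x); open at the front (-x) and underneath; it stands on its walls' lower edges and slides easily. Origin: centre of its underside, x from open front to closed back. Starts left or right, in front of the nest, its back roughly away from the robot.
- middle_stand: Orange plastic hood of the same shape, loose, already inside the outer one: 110 mm deep (x), 136 wide (y), 75 high; inside 105 deep, 126 wide, 70 high. Open front (-x) roughly facing the robot, closed back +x. Origin: centre of its underside, x from front to back. Blue fully home: blue origin at x = -10 mm, y = 0 here, its front 15 mm out of the orange front.
- outer_stand: Silver aluminium hood of the same shape, screwed to the shelf: 95 mm deep (x), 156 wide (y), 90 high, walls 5. Origin: centre of its underside, x from open front to closed back. The orange stand sits inside against its back, orange origin at x = -12.5 mm here, its front 20 mm out of the silver front.
- steamer_head: Black plastic garment steamer head resting loose on top of the outer stand: 60 x 130 mm, 47 mm high, with a round stub up to 100 mm above its underside. Origin: centre of its underside. Long axis is y.
- collar_stay_box: Closed clear acrylic box of collar stays, loose, 100 mm (x) by 70 mm (y), 40 mm high, on the other side in front of the nest from the blue stand. Origin: centre of its underside.
- clip_tray: Silver aluminium tray with trouser clips, loose, 90 mm (x) by 170 mm (y), 22 mm high, right of the nest. Origin: centre of its underside.
- spray_bottle: Green plastic bottle, loose, 64 mm diameter, 170 mm high, left of the nest. Origin: centre of its underside.
- clothes_brush: Wooden clothes brush lying bristles down, loose, 50 mm (x) by 150 mm (y), 37 mm high, far left. Origin: centre of its underside.

How it is judged (in metres and radians):
At the end, for the whole second after the job is handed in: The blue stand is inside the orange one, within 7 mm of its back, within 10 mm of centred side to side and 0.1 rad of straight, flat on the shelf; the orange one is still inside the silver one, within 8 mm of its back; both are at rest (x of small_stand in the frame of middle_stand between -0.017 and 0 m and y of small_stand in the frame of middle_stand between -0.01 and 0.01 m and angle between the x axis of small_stand and the x axis of middle_stand, either way round below 0.1 rad and height (world z) of each of small_stand, middle_stand below 0.006 m and angle between small_stand's own z axis and vertical below 0.08 rad and x of middle_stand in the frame of outer_stand between -0.0205 and -0.005 m and y of middle_stand in the frame of outer_stand between -0.01 and 0.01 m and linear speed of each of small_stand, middle_stand below 0.01 m/s); the robot touches nothing.
It fails at once if the blue stand is lifted more than 25 mm off the shelf or tipped over (height (world z) of small_stand above 0.025 m or angle between small_stand's own z axis and vertical above 0.4 rad).
It fails at once if the steamer head is shifted more than 25 mm (distance of steamer_head from where it was at the start of the episode above 0.025 m).
It fails at once if the collar stay box, clip tray, spray bottle or clothes brush is shifted more than 30 mm (distance of any of collar_stay_box, clip_tray, spray_bottle, clothes_brush from where it was at the start of the episode above 0.03 m).
It also fails if it takes over 64 s, if anything falls off the work surface, if the arm or the gripper's body presses on something with over 40 N, if the wrist force passes 120 N, or if a joint passes its speed limit or range.

ROBOT

A 6-joint arm with a two-finger parallel gripper is mounted at the origin on the work surface. World frame = base frame: x ahead of the robot, y to its left, z up, the work surface at z = 0. Lengths are in m, angles in degrees, forces in N, time in s.
With the tool pointing down it reaches from about 0.325 to 0.9 m from the base axis. Payload 6.1 kg.
Tool frame: the origin (TCP) lies on the centre line of the jaws, within the pads' length; the fingertips stand 11 mm ahead of it and the grasp point (between the pads) lies 8 mm behind it; z points along the fingers, y is the line along which they close (so a half turn about z gives the same grasp; the last joint's range is limited). The gripper opens to 85 mm and grips with 20 to 120 N. Pads are 22 mm wide; open, the fingers measure 114 mm over their backs; the gripper's body (76 mm by 85 mm) begins 54 mm behind the grasp point. The pads swing forward as they close: fully open they stand 13 mm farther back than shut.
Start: joints at [67.89, 12.628, 87.462, -0, 79.91, -7.225], TCP at [0.161, 0.604, 0.242] pointing down, gripper open.
Joint ranges: [-170.65, 170.65], [-52.31, 119.04], [5.05, 147.46], [-71.25, 251.25], [11.57, 151.72], [-153.62, 153.62]. Speed limits (degrees/s): [147.25, 147.25, 172.46, 180, 180, 180].

INTERFACE

Orientations are given as [roll, pitch, yaw] about the fixed x, y, z axes, in that order (R = Rz(yaw) Ry(pitch) Rx(roll)).
In Python, from station import r, vision gives the robot as it stands.
- The arm moves only by the tool step_arm, never from a script. Its argument "moves" is a list of rows, each an object of numbers: "x", "y", "z": the shift along the tool's x, y, z in cm; "roll": the turn about the tool's z in rad; "gripper": the opening, from 0 (shut) to 1 (fully open). In form: [{"x": .., "y": .., "z": .., "roll": .., "gripper": ..}, ...]. A call has 1 to 8 rows; each row shifts and turns the commanded pose from where the row before left it, along the tool's axes as they then stand; what a row does not reach is not made up. A row lasts 1/12 s, in which the tool goes at most 41.7 mm and 7.16 degrees, less where a joint would pass 70% of its speed; a pose out of reach is approached as far as the arm can. A call is refused whole if a number of a shift passes 4.17 or a number of a turn 0.125, either way. A call with a gripper value outside its range is refused whole. The fingers move at their own pace and stop on an object; "squeeze" is the grip in N (left out, the last holds). Time passes only in rows, so rows that do not move let the fingers close. It gives the time, the measured TCP pose, the force, the opening and the grip force at its end, in the units of the state.
- r.state(): the state, without advancing time (a new reading comes with each control period).
- vision.get_image(name): name is "scene" or "top"; returns (picture, depth): 420x560x3 uint8, red, green, blue; 420x560 float32, m along the optical axis (not along the pixel's ray), 0 where there is no reading.
- vision.camera_params(name): a dict with "fov_y" (degrees; the focal length in pixels is half the picture's height over the tangent of half this angle, whatever the lens; pixels are square), "cx", "cy" (the principal point, pixels), "rvec" (rotation vector, rad) and "tvec" (3), from world to camera coordinates, as OpenCV has them. Camera axes: x right, y down, z forward; pixel columns grow to the right and rows downward; lengths in m; the calibration is good to about 2 mm. A picture is of the moment at which its call begins. camera_params takes no time and is no camera call.
- r.close_job(): hands the job in; it is judged then, once.
The state is a dict: "time": time; "joint_positions": joint angles; "joint_velocities": joint speeds; "tau": joint torques, N m; "position": TCP position; "ee_rot": TCP orientation; "force": force on the tool from outside, world axes, zero at the start; "torque": the same for the moment, N m; "gripper_width": finger opening in m; "finger_force": force on a finger pad.
Only numpy, scipy, OpenCV 4.12 (cv2) and the standard library are available. Lean on these libraries where they do the work, as an engineer would, in place of code of your own. Each camera call takes 0.05 s, during which the arm holds its last target. There are 200 camera calls.

## Working session

There is one attempt and no reset: what is moved stays moved. The work goes in short steps, Python scripts to look and compute and a tool call to move; the robot and the scene stay as the last step left them, time stands still between calls to the robot, and variables do not carry over. Pictures are saved under pics/ and viewed, at most 10 in all, crops included, and the job is handed in when it is done.

Besides the shell and the picture viewer there is one more tool, called after ">>>" as a command line: name --argument value ..., lists and objects as JSON in quotes. step_arm: Moves the arm, as the interface text tells. Its arguments: {"type":"object","properties":{"moves":{"type":"array"},"squeeze":{"type":"number"}},"required":["moves"]}

```bash
mkdir -p pics
cat > h.py <<'E'
import numpy as np, cv2
from station import r, vision
def cam(n):
    p=vision.camera_params(n); f=210/np.tan(np.radians(p['fov_y'])/2)
    R=cv2.Rodrigues(np.array(p['rvec'],float))[0]; return p,f,R,np.array(p['tvec'],float).ravel()
def cloud(n,d):
    p,f,R,t=cam(n); v,u=np.indices(d.shape)
    c=np.stack([(u-p['cx'])/f*d,(v-p['cy'])/f*d,d],-1); return (c-t)@R
def ray(n,u,v,z):
    p,f,R,t=cam(n); o=-R.T@t; w=R.T@np.array([(u-p['cx'])/f,(v-p['cy'])/f,1]); return o+w*(z-o[2])/w[2]
E
python3 - <<'E'
from h import *
ims=[]
for n in('scene','top'):
    i,d=vision.get_image(n); np.savez(f'/tmp/{n}.npz',i=i,d=d); cv2.imwrite(f'pics/{n}0.png',i[:,:,::-1]); p,f,R,t=cam(n);print(n,p,-R.T@t)
print(r.state())
E
```

```text
scene {'fov_y': 57.97620703294547, 'cx': 282.65223718224195, 'cy': 211.32333347995993, 'rvec': array([ 1.52232155,  1.75014991, -0.98443552]), 'tvec': array([ 0.01340699, -0.25073423,  1.5734162 ])} [1.44543567 0.2225208  0.63236554]
top {'fov_y': 52.55899507947419, 'cx': 284.52662746919793, 'cy': 212.53157842694588, 'rvec': array([ 2.13436005, -2.09165052,  0.2270784 ]), 'tvec': array([0.08267621, 0.63180869, 1.08584184])} [0.39050807 0.09842175 1.19284814]
{'time': 0.1, 'joint_positions': array([ 6.78889888e+01,  1.26727631e+01,  8.75205230e+01, -9.01408414e-04,
        7.99114327e+01, -7.22406312e+00]), 'joint_velocities': array([-0.06241182, -0.07975809, -0.15694459, -0.10854888,  0.01112053,
        0.00706872]), 'tau': array([ 8.92192147e-04, -4.98238814e+01, -3.90549016e+01, -1.31211477e-04,
        5.60953544e-03, -4.78534972e-06]), 'position': array([0.16036255, 0.60351353, 0.24127444]), 'ee_rot': array([-1.79896001e+02, -1.22882343e-02,  1.65113199e+02]), 'force': array([-0.25329539,  0.14339213,  0.23750828]), 'torque': array([ 0.01336565, -0.02639597, -0.00947174]), 'finger_force': 0.0, 'gripper_width': 0.08498248272246911}
```

View pics/scene0.png

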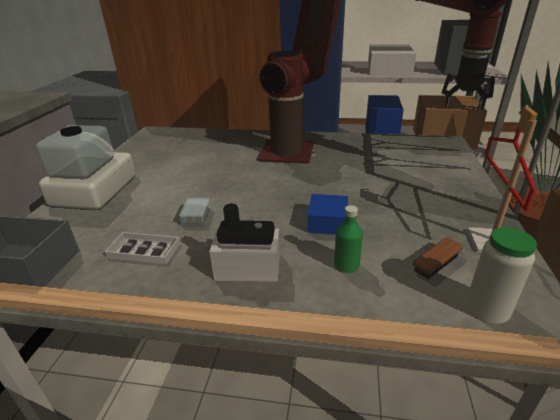

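View pics/top0.png

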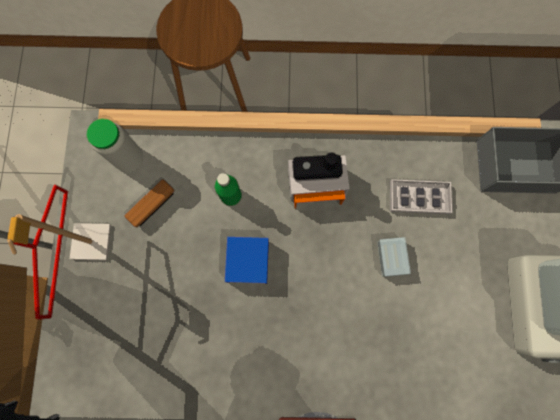

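The scene view shows the nest at about (247,250) and the blue stand at (328,213). The top view has blue at (247,260), the orange front edge at (319,198), silver at (318,176), the bottle at (228,188) and the box at (395,257). Next I'll measure them.

```bash
cat >> h.py <<'E'
def masks(i):
    h=cv2.cvtColor(i,cv2.COLOR_RGB2HSV); 
    return dict(blue=cv2.inRange(h,(108,150,60),(128,255,255)),orange=cv2.inRange(h,(5,200,120),(18,255,255)),green=cv2.inRange(h,(45,120,30),(75,255,255)))
def rect(n,m,z,roi):
    k=np.zeros_like(m);a,b,c,d=roi;k[c:d,a:b]=m[c:d,a:b]
    cs=cv2.findContours(k,cv2.RETR_EXTERNAL,cv2.CHAIN_APPROX_NONE)[0];c=max(cs,key=cv2.contourArea)[:,0]
    w=np.array([ray(n,u,v,z)[:2] for u,v in c],np.float32); q=cv2.minAreaRect(w)
    return q,cv2.boxPoints(q),c
E
python3 - <<'E'
from h import *
np.set_printoptions(precision=4,suppress=True)
D={n:np.load(f'/tmp/{n}.npz') for n in('scene','top')}
ROI=dict(top=dict(blue=(200,300,220,300),orange=(280,360,180,215)),scene=dict(blue=(300,352,190,240)))
for n in D:
    i,d=D[n]['i'],D[n]['d'];P=cloud(n,d);m=masks(i)
    for c,roi in ROI[n].items():
        a,b,e,f=roi; M=np.zeros_like(m[c],bool);M[e:f,a:b]=m[c][e:f,a:b]>0;M&=d>0
        Q=P[M];print(n,c,len(Q),'z pct',np.percentile(Q[:,2],[5,25,50,75,95]))
        if n=='top':
            z=.06 if c=='blue' else .075
            q,bx,_=rect(n,m[c],z,roi);print(q,'\n',bx)
            k=abs(Q[:,2]-z)<.012; print('cloud ext',cv2.minAreaRect(Q[k][:,:2].astype(np.float32)))
        else:
            k=abs(Q[:,2]-np.percentile(Q[:,2],95))<.008; print('scene top ext',cv2.minAreaRect(Q[k][:,:2].astype(np.float32)))
# nest region by depth from top
P=cloud('top',D['top']['d']);
for nm,(u0,u1,v0,v1),z0,z1 in(('silver',(270,370,140,215),.082,.097),('steam',(270,370,140,215),.125,.15),('box',(360,420,230,285),.025,.06),('bottle',(205,250,165,215),.05,.2),('tray',(380,460,170,220),.012,.04),('table',(300,380,300,380),-1,1)):
    Q=P[v0:v1,u0:u1].reshape(-1,3);Q=Q[(Q[:,2]>z0)&(Q[:,2]<z1)];print(nm,len(Q),Q.mean(0),np.percentile(Q[:,2],98),cv2.minAreaRect(Q[:,:2].astype(np.float32)),Q.min(0),Q.max(0))
E
python3 - <<'E'
import cv2
a=cv2.imread('pics/top0.png')[140:300,200:430];cv2.imwrite('pics/c0.png',cv2.resize(a,None,fx=3.4,fy=3.4,interpolation=2))
E
```

```text
scene blue 1289 z pct [0.0105 0.0389 0.0568 0.058  0.0592]
scene top ext ((0.5054854154586792, 0.19771064817905426), (0.10759030282497406, 0.12403266876935959), 89.58154296875)
top blue 995 z pct [0.0566 0.0587 0.0602 0.0616 0.0636]
((0.5021286010742188, 0.1939091831445694), (0.11001026630401611, 0.11849946528673172), 89.4848403930664) 
 [[0.4424 0.1394]
 [0.5609 0.1384]
 [0.5619 0.2484]
 [0.4434 0.2494]]
cloud ext ((0.5024383664131165, 0.19466537237167358), (0.1094309538602829, 0.1190149262547493), 89.49224090576172)
top orange 413 z pct [0.071  0.0736 0.0751 0.0764 0.0787]
((0.6740342378616333, 0.003119446337223053), (0.02410111390054226, 0.1373201608657837), 6.097950458526611) 
 [[ 0.6548  0.0701]
 [ 0.6693 -0.0664]
 [ 0.6933 -0.0639]
 [ 0.6787  0.0727]]
cloud ext ((0.675399661064148, 0.002024248242378235), (0.023411521688103676, 0.13420575857162476), 5.827239990234375)
silver 887 [0.7111 0.0035 0.0901] 0.09460213415944886 ((0.7323147058486938, 0.006249777972698212), (0.09458263963460922, 0.15624184906482697), 6.159030437469482) [ 0.6779 -0.0742  0.0822] [0.7872 0.0889 0.0969]
ste
[... 356 characters left out ...]
9798812866211) [ 0.4694 -0.2465  0.025 ] [ 0.5743 -0.166   0.0478]
bottle 554 [0.6813 0.2469 0.1205] 0.17233885517995834 ((0.6874573230743408, 0.25019416213035583), (0.05514448881149292, 0.06211408972740173), 21.76544952392578) [0.6594 0.2205 0.05  ] [0.7197 0.2816 0.1747]
tray 723 [ 0.697  -0.2927  0.0179] 0.025428545581968953 ((0.6969266533851624, -0.2924969792366028), (0.1736699342727661, 0.09129756689071655), 88.68583679199219) [ 0.6496 -0.3793  0.012 ] [ 0.7444 -0.2058  0.0299]
table 6369 [ 0.2977 -0.0599  0.0006] 0.005113458919930032 ((0.298737496137619, -0.06214270740747452), (0.206805020570755, 0.21812742948532104), 0.7333300113677979) [ 0.1943 -0.17   -0.0081] [0.4035 0.0479 0.0083]
```

View pics/c0.png

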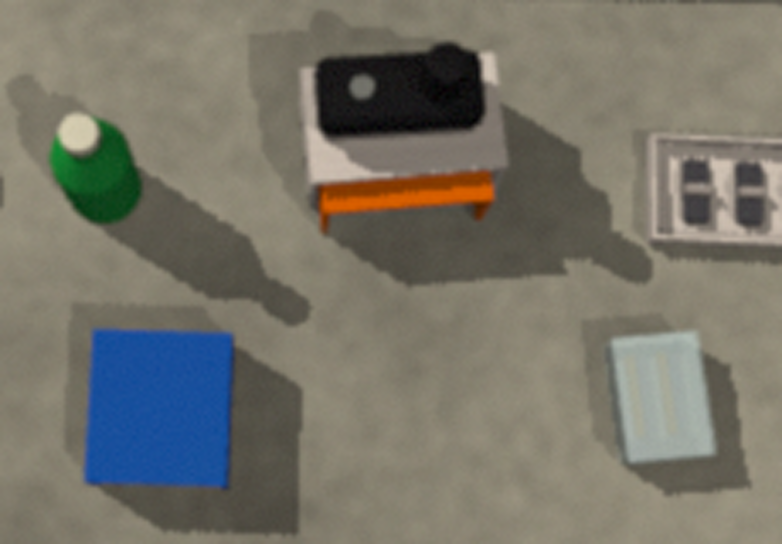

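Blue is at about (0.503, 0.195) with yaw -0.5° and its top at 0.060. The nest has yaw 6.1°, with silver at (0.7315, 0.007); the sizes and heights all match the text. My plan is to push blue sideways with the two open fingers along its left wall until it sits on the nest axis. After that I push it in from behind.

>>> step_arm --moves '[{"x": -2.9, "y": -1.55, "gripper": 1}, {"x": -2.9, "y": -1.55, "gripper": 1}, {"x": -2.9, "y": -1.55, "gripper": 1}, {"x": -2.9, "y": -1.55, "gripper": 1}, {"x": -2.9, "y": -1.55, "gripper": 1}, {"x": -2.9, "y": -1.55, "gripper": 1}, {"x": -2.9, "y": -1.55, "gripper": 1}]'

```text
invalid input at $.moves[0]: expected keys x, y, z, roll, gripper
```

>>> step_arm --moves '[{"x": -2.9, "y": -1.55, "gripper": 1}, {"x": -2.9, "y": -1.55, "gripper": 1}, {"x": -2.9, "y": -1.55, "gripper": 1}, {"x": -2.9, "y": -1.55, "gripper": 1}, {"x": -2.9, "y": -1.55, "gripper": 1}, {"x": -2.9, "y": -1.55, "gripper": 1}, {"x": -2.9, "y": -1.55, "gripper": 1}]'

```text
invalid input at $.moves[0]: expected keys x, y, z, roll, gripper
```

>>> step_arm --moves '[{"roll": 0.12}, {"roll": 0.12}, {"roll": 0.12}, {"roll": 0.12}, {"roll": 0.12}]'

```text
invalid input at $.moves[0]: expected keys x, y, z, roll, gripper
```

>>> step_arm --moves '[{"roll": 0.12}, {"roll": 0.12}, {"roll": 0.12}, {"roll": 0.12}, {"roll": 0.12}, {}]'

```text
invalid input at $.moves[0]: expected keys x, y, z, roll, gripper
```

All five keys are required in every row.

>>> step_arm --moves '[{"x": -2.9, "y": -1.55, "z": 0, "roll": 0, "gripper": 1}, {"x": -2.9, "y": -1.55, "z": 0, "roll": 0, "gripper": 1}, {"x": -2.9, "y": -1.55, "z": 0, "roll": 0, "gripper": 1}, {"x": -2.9, "y": -1.55, "z": 0, "roll": 0, "gripper": 1}, {"x": -2.9, "y": -1.55, "z": 0, "roll": 0, "gripper": 1}, {"x": -2.9, "y": -1.55, "z": 0, "roll": 0, "gripper": 1}, {"x": -2.9, "y": -1.55, "z": 0, "roll": 0, "gripper": 1}]'

```text
time: 0.68
position: [0.3295, 0.4456, 0.2419]
ee_rot: [-180.0, -0.0, 165.1]
force: [1.0, 1.2, 0.9]
gripper_width: 0.0854
finger_force: 0.0
```

>>> step_arm --moves '[{"x": -2.9, "y": -1.55, "z": 0, "roll": 0, "gripper": 1}, {"x": -2.9, "y": -1.55, "z": 0, "roll": 0, "gripper": 1}, {"x": -2.9, "y": -1.55, "z": 0, "roll": 0, "gripper": 1}, {"x": -2.9, "y": -1.55, "z": 0, "roll": 0, "gripper": 1}, {"x": -2.9, "y": -1.55, "z": 0, "roll": 0, "gripper": 1}, {"x": -2.9, "y": -1.55, "z": 0, "roll": 0, "gripper": 1}, {"x": -2.9, "y": -1.55, "z": 0, "roll": 0, "gripper": 1}]'

```text
time: 1.27
position: [0.4979, 0.2886, 0.2419]
ee_rot: [-180.0, -0.0, 165.1]
force: [0.6, 1.6, 0.6]
gripper_width: 0.0854
finger_force: 0.0
```

>>> step_arm --moves '[{"x": 0, "y": 0, "z": 0, "roll": 0.12, "gripper": 1}, {"x": 0, "y": 0, "z": 0, "roll": 0.12, "gripper": 1}, {"x": 0, "y": 0, "z": 0, "roll": 0.12, "gripper": 1}, {"x": 0, "y": 0, "z": 0, "roll": 0.12, "gripper": 1}, {"x": 0, "y": 0, "z": 0, "roll": 0.12, "gripper": 1}]'

```text
time: 1.68
position: [0.497, 0.2897, 0.2417]
ee_rot: [-179.9, -0.0, 130.4]
force: [-0.0, 0.5, -0.2]
gripper_width: 0.0856
finger_force: 0.0
```

>>> step_arm --moves '[{"x": 0, "y": 0, "z": 0, "roll": 0.12, "gripper": 1}, {"x": 0, "y": 0, "z": 0, "roll": 0.12, "gripper": 1}, {"x": 0, "y": 0, "z": 0, "roll": 0.12, "gripper": 1}, {"x": 0, "y": 0, "z": 0, "roll": 0.12, "gripper": 1}, {"x": 0, "y": 0, "z": 0, "roll": 0.12, "gripper": 1}, {"x": 0, "y": 0, "z": 0, "roll": 0, "gripper": 1}, {"x": 0, "y": 0, "z": 0, "roll": 0, "gripper": 1}]'

```text
time: 2.27
position: [0.4969, 0.2899, 0.2419]
ee_rot: [-180.0, 0.0, 96.6]
force: [-0.2, -0.6, -0.6]
gripper_width: 0.0851
finger_force: 0.0
```

>>> step_arm --moves '[{"x": 0, "y": 0, "z": 3.5, "roll": 0, "gripper": 1}, {"x": 0, "y": 0, "z": 3.5, "roll": 0, "gripper": 1}, {"x": 0, "y": 0, "z": 3.5, "roll": 0, "gripper": 1}, {"x": 0, "y": 0, "z": 3.5, "roll": 0, "gripper": 1}, {"x": 0, "y": 0, "z": 3.5, "roll": 0, "gripper": 1}, {"x": 0, "y": 0, "z": 2.7, "roll": 0, "gripper": 1}, {"x": 0, "y": 0, "z": 1.0, "roll": 0, "gripper": 1}, {"x": 0, "y": 0, "z": 0, "roll": 0, "gripper": 1}]'

```text
time: 2.93
position: [0.4946, 0.2889, 0.0271]
ee_rot: [-179.6, 0.1, 96.5]
force: [-0.9, -0.2, -1.0]
gripper_width: 0.0851
finger_force: 0.0
```

Run:
```python
from h import *
i,d=vision.get_image('scene');cv2.imwrite('pics/s1.png',cv2.resize(i[120:300,200:440,::-1],None,fx=3,fy=3))
```

```text
(no output)
```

View pics/s1.png

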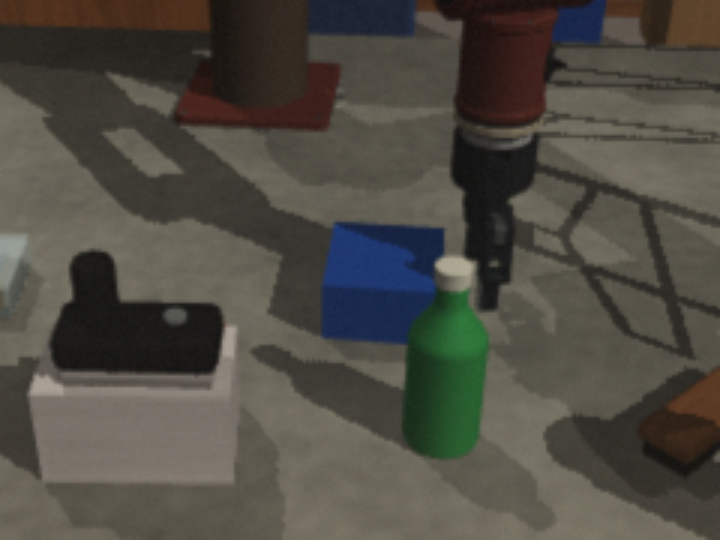

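The fingers stand beside blue's left wall and clear of it, at about (490,270) in the crop, and nothing is touched. Now the sideways push.

>>> step_arm --moves '[{"x": -1.0, "y": 0, "z": 0, "roll": 0, "gripper": 1}, {"x": -0.6, "y": 0, "z": 0, "roll": 0, "gripper": 1}, {"x": -0.6, "y": 0, "z": 0, "roll": 0, "gripper": 1}, {"x": -0.6, "y": 0, "z": 0, "roll": 0, "gripper": 1}, {"x": -0.6, "y": 0, "z": 0, "roll": 0, "gripper": 1}, {"x": -0.6, "y": 0, "z": 0, "roll": 0, "gripper": 1}, {"x": -0.7, "y": 0, "z": 0, "roll": 0, "gripper": 1}, {"x": -0.8, "y": 0, "z": 0, "roll": 0, "gripper": 1}]'

```text
time: 3.65
position: [0.5037, 0.2349, 0.0307]
ee_rot: [179.9, -0.0, 96.4]
force: [0.1, 2.8, 1.8]
gripper_width: 0.0855
finger_force: 0.9
```

>>> step_arm --moves '[{"x": -0.9, "y": 0, "z": 0, "roll": 0, "gripper": 1}, {"x": -0.9, "y": 0, "z": 0, "roll": 0, "gripper": 1}, {"x": -0.9, "y": 0, "z": 0, "roll": 0, "gripper": 1}, {"x": -0.9, "y": 0, "z": 0, "roll": 0, "gripper": 1}, {"x": -0.9, "y": 0, "z": 0, "roll": 0, "gripper": 1}, {"x": -0.9, "y": 0, "z": 0, "roll": 0, "gripper": 1}, {"x": -0.9, "y": 0, "z": 0, "roll": 0, "gripper": 1}, {"x": -0.9, "y": 0, "z": 0, "roll": 0, "gripper": 1}]'

```text
time: 4.32
position: [0.5113, 0.1628, 0.0303]
ee_rot: [-180.0, 0.0, 96.4]
force: [-0.3, 1.7, 1.3]
gripper_width: 0.0854
finger_force: 0.9
```

>>> step_arm --moves '[{"x": -0.9, "y": 0, "z": 0, "roll": 0, "gripper": 1}, {"x": -0.9, "y": 0, "z": 0, "roll": 0, "gripper": 1}, {"x": -0.9, "y": 0, "z": 0, "roll": 0, "gripper": 1}, {"x": -0.8, "y": 0, "z": 0, "roll": 0, "gripper": 1}, {"x": -0.7, "y": 0, "z": 0, "roll": 0, "gripper": 1}, {"x": -0.5, "y": 0, "z": 0, "roll": 0, "gripper": 1}, {"x": -0.3, "y": 0, "z": 0, "roll": 0, "gripper": 1}, {"x": 0, "y": 0, "z": 0, "roll": 0, "gripper": 1}]'

```text
time: 4.98
position: [0.5168, 0.1133, 0.0302]
ee_rot: [-180.0, 0.0, 96.3]
force: [-0.1, -0.5, -0.9]
gripper_width: 0.0851
finger_force: 0.0
```

```bash
cat > m.py <<'E'
from h import *
import sys
np.set_printoptions(precision=4,suppress=True)
O=np.array([.7315,.007]);a=np.radians(6.1);X=np.array([np.cos(a),np.sin(a)]);Y=np.array([-X[1],X[0]])
i,d=vision.get_image('top');s,ds=vision.get_image('scene')
cv2.imwrite('pics/m_%s.png'%sys.argv[1],np.hstack([cv2.resize(i[120:320,180:460],None,fx=1.42,fy=1.42),cv2.resize(s[120:320,130:410],None,fx=1.42,fy=1.42)])[:,:,::-1])
for n,(u0,u1,v0,v1),im,dd in(('top',(200,400,170,330),i,d),('scene',(180,352,180,290),s,ds)):
    m=masks(im);P=cloud(n,dd)
    for c in('blue','orange'):
        k=np.zeros_like(m[c],bool);k[v0:v1,u0:u1]=m[c][v0:v1,u0:u1]>0;z=.06 if c=='blue' else .075
        Q=P[k&(dd>0)];Q=Q[abs(Q[:,2]-z)<.01]
        if len(Q)<40: continue
        q=cv2.minAreaRect(Q[:,:2].astype(np.float32));e=np.array(q[0])-O;print(n,c,len(Q),'z',np.median(Q[:,2]),q,'nest',e@X,e@Y)
st=r.state();e=st['position'][:2]-O;print('tcp nest',e@X,e@Y,st['position'],st['ee_rot'],'t',st['time'])
E
python3 m.py 1
```

```text
top blue 280 z 0.06045186811312305 ((0.5232477188110352, 0.044407233595848083), (0.11775016784667969, 0.1057761088013649), 6.089962482452393) nest -0.20309810019916505 0.05932516701360359
top orange 400 z 0.07516594561285164 ((0.675170361995697, 0.0018406584858894348), (0.023070845752954483, 0.1346827745437622), 5.794412612915039) nest -0.05655894908166973 0.0008556876370116543
scene blue 840 z 0.05739792720199375 ((0.5277068614959717, 0.047876760363578796), (0.12184616923332214, 0.10647551715373993), 7.25529670715332) nest -0.19829551938927953 0.062301202470573525
tcp nest -0.20231453147469297 0.12913905460611264 [0.5166 0.1139 0.0301] [-179.9745    0.0126   96.3526] t 5.0833
```

The push is tracking, with blue's yaw now 6.1° and about 61 mm still to go sideways.

>>> step_arm --moves '[{"x": -0.6, "y": 0, "z": 0, "roll": 0, "gripper": 1}, {"x": -0.9, "y": 0, "z": 0, "roll": 0, "gripper": 1}, {"x": -0.9, "y": 0, "z": 0, "roll": 0, "gripper": 1}, {"x": -0.9, "y": 0, "z": 0, "roll": 0, "gripper": 1}, {"x": -0.9, "y": 0, "z": 0, "roll": 0, "gripper": 1}, {"x": -0.8, "y": 0, "z": 0, "roll": 0, "gripper": 1}, {"x": -0.7, "y": 0, "z": 0, "roll": 0, "gripper": 1}, {"x": -0.4, "y": 0, "z": 0, "roll": 0, "gripper": 1}]'

```text
time: 5.75
position: [0.5237, 0.0522, 0.0303]
ee_rot: [180.0, 0.0, 96.3]
force: [-0.2, 0.8, -0.4]
gripper_width: 0.0853
finger_force: 0.3
```

>>> step_arm --moves '[{"x": 0, "y": 0, "z": 0, "roll": 0, "gripper": 1}, {"x": 1.5, "y": 0, "z": 0, "roll": 0, "gripper": 1}, {"x": 2.0, "y": 0, "z": 0, "roll": 0, "gripper": 1}, {"x": 2.0, "y": 0, "z": -2.5, "roll": 0, "gripper": 1}, {"x": 2.0, "y": 0, "z": -3.5, "roll": 0, "gripper": 1}, {"x": 2.0, "y": 0, "z": -3.5, "roll": 0, "gripper": 1}, {"x": 0, "y": 0, "z": -1.5, "roll": 0, "gripper": 1}]'

```text
time: 6.33
position: [0.5148, 0.1513, 0.1453]
ee_rot: [179.6, -0.1, 96.5]
force: [1.7, 0.2, 1.4]
gripper_width: 0.0856
finger_force: 0.0
```

```bash
python3 m.py 2
```

```text
top blue 458 z 0.06030429979949509 ((0.5297337174415588, -0.014783583581447601), (0.1184752807021141, 0.10985271632671356), 6.051804542541504) nest -0.20293868287421743 -0.0002197370711936597
top orange 399 z 0.0753450991024857 ((0.67472904920578, 0.0019355714321136475), (0.023862740024924278, 0.13439171016216278), 6.35535192489624) nest -0.05698767729782718 0.0009969588746211932
scene blue 831 z 0.0573401713912007 ((0.5328826904296875, -0.011477570980787277), (0.1259693205356598, 0.10835550725460052), 6.405815124511719) nest -0.19945622918823555 0.0027329340111790223
tcp nest -0.1994150606999872 0.16451930576407084 [0.5157 0.1494 0.1447] [179.5361  -0.0071  96.4829] t 6.4333
```

View pics/m_2.png

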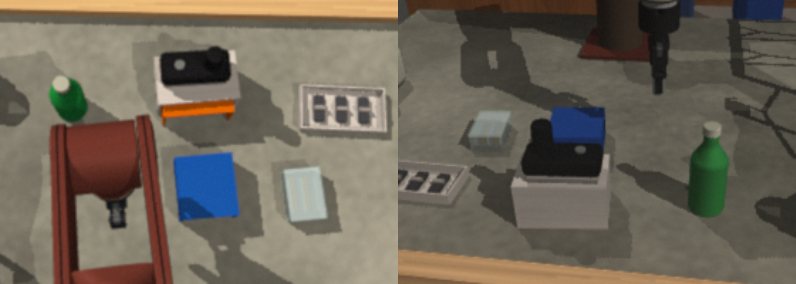

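Blue is on the nest axis: lateral offset about 0, yaw 6.05°, back edge about 75 mm short of the orange front. The bottle, box and tray have not moved. Next the fingers go behind blue and turn 90°.

>>> step_arm --moves '[{"x": -2.74, "y": -1.75, "z": 0, "roll": 0, "gripper": 1}, {"x": -2.74, "y": -1.75, "z": 0, "roll": 0, "gripper": 1}, {"x": -2.74, "y": -1.75, "z": 0, "roll": 0, "gripper": 1}, {"x": -2.74, "y": -1.75, "z": 0, "roll": 0, "gripper": 1}, {"x": -2.74, "y": -1.75, "z": 0, "roll": 0, "gripper": 1}, {"x": -2.74, "y": -1.75, "z": 0, "roll": 0, "gripper": 1}, {"x": 0, "y": 0, "z": 0, "roll": 0.1212, "gripper": 1}, {"x": 0, "y": 0, "z": 0, "roll": 0.1212, "gripper": 1}]'

```text
time: 7.1
position: [0.4253, -0.0288, 0.1389]
ee_rot: [-179.9, 0.0, 81.9]
force: [0.2, -0.8, -0.0]
gripper_width: 0.0854
finger_force: 0.0
```

>>> step_arm --moves '[{"x": 0, "y": 0, "z": 0, "roll": 0.1212, "gripper": 1}, {"x": 0, "y": 0, "z": 0, "roll": 0.1212, "gripper": 1}, {"x": 0, "y": 0, "z": 0, "roll": 0.1212, "gripper": 1}, {"x": 0, "y": 0, "z": 0, "roll": 0.1212, "gripper": 1}, {"x": 0, "y": 0, "z": 0, "roll": 0.1212, "gripper": 1}, {"x": 0, "y": 0, "z": 0, "roll": 0.1212, "gripper": 1}, {"x": 0, "y": 0, "z": 0, "roll": 0.1212, "gripper": 1}, {"x": 0, "y": 0, "z": 0, "roll": 0.1212, "gripper": 1}]'

```text
time: 7.77
position: [0.4259, -0.0272, 0.1388]
ee_rot: [-179.9, 0.1, 26.5]
force: [-0.7, -0.1, -0.3]
gripper_width: 0.0853
finger_force: 0.0
```

>>> step_arm --moves '[{"x": 0, "y": 0, "z": 0, "roll": 0.1212, "gripper": 1}, {"x": 0, "y": 0, "z": 0, "roll": 0.1212, "gripper": 1}, {"x": 0, "y": 0, "z": 0, "roll": 0.1212, "gripper": 1}, {"x": 0, "y": 0, "z": 0, "roll": 0, "gripper": 1}, {"x": 0, "y": 0, "z": 0, "roll": 0, "gripper": 1}, {"x": 0, "y": 0, "z": 0, "roll": 0, "gripper": 1}]'

```text
time: 8.27
position: [0.4264, -0.0272, 0.1396]
ee_rot: [-180.0, 0.1, 6.3]
force: [0.1, 0.4, -1.0]
gripper_width: 0.0849
finger_force: 0.0
```

>>> step_arm --moves '[{"x": 0, "y": -0.15, "z": 3.0, "roll": 0, "gripper": 1}, {"x": 0, "y": 0, "z": 3.0, "roll": 0, "gripper": 1}, {"x": 0, "y": 0, "z": 3.0, "roll": 0, "gripper": 1}, {"x": 0, "y": 0, "z": 1.2, "roll": 0, "gripper": 1}, {"x": 0, "y": 0, "z": 0, "roll": 0, "gripper": 1}, {"x": 1.2, "y": 0, "z": 0, "roll": 0, "gripper": 1}, {"x": 1.0, "y": 0, "z": 0, "roll": 0, "gripper": 1}, {"x": 0.5, "y": 0, "z": 0, "roll": 0, "gripper": 1}]'

```text
time: 8.93
position: [0.456, -0.0231, 0.0397]
ee_rot: [179.9, -0.2, 6.1]
force: [-0.2, -0.3, 0.2]
gripper_width: 0.0855
finger_force: 0.0
```

>>> step_arm --moves '[{"x": 0.5, "y": 0, "z": 0, "roll": 0, "gripper": 1}, {"x": 0.5, "y": 0, "z": 0, "roll": 0, "gripper": 1}, {"x": 0.6, "y": 0, "z": 0, "roll": 0, "gripper": 1}, {"x": 0.8, "y": 0, "z": 0, "roll": 0, "gripper": 1}, {"x": 0.9, "y": 0, "z": 0, "roll": 0, "gripper": 1}, {"x": 0.9, "y": 0, "z": 0, "roll": 0, "gripper": 1}, {"x": 0.9, "y": 0, "z": 0, "roll": 0, "gripper": 1}, {"x": 0.6, "y": 0, "z": 0, "roll": 0, "gripper": 1}]'

```text
time: 9.6
position: [0.5117, -0.0167, 0.0384]
ee_rot: [180.0, -0.0, 6.1]
force: [-0.3, 0.0, -0.0]
gripper_width: 0.0853
finger_force: 0.4
```

>>> step_arm --moves '[{"x": 0.3, "y": 0, "z": 0, "roll": 0, "gripper": 1}, {"x": 0, "y": 0, "z": 0, "roll": 0, "gripper": 1}]'

```text
time: 9.77
position: [0.5142, -0.0164, 0.0383]
ee_rot: [180.0, -0.0, 6.1]
force: [0.4, 0.1, -0.7]
gripper_width: 0.0856
finger_force: 0.0
```

```bash
python3 m.py 3
```

```text
top blue 301 z 0.060078597692561096 ((0.589346170425415, -0.00857274979352951), (0.1090933084487915, 0.10992974787950516), 6.0934062004089355) nest -0.14300377044481571 -0.0003787313275664828
top orange 368 z 0.07491091583870078 ((0.6750631332397461, 0.002100333571434021), (0.023046668618917465, 0.13437624275684357), 6.145965576171875) nest -0.05663797657059939 0.0011252869918863366
scene blue 552 z 0.05758986695679695 ((0.5661315321922302, -0.007691752165555954), (0.08382109552621841, 0.10794998705387115), 6.275508403778076) nest -0.16599334770461077 0.002964160015874972
tcp nest -0.21949674587977488 -3.3575823123792314e-05 [ 0.5132 -0.0164  0.0382] [-179.9965    0.0049    6.091 ] t 9.8667
```

View pics/m_3.png

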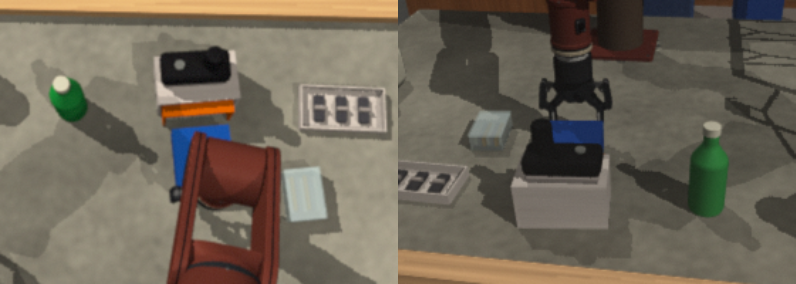

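Blue is straight and centred just in front of the orange mouth, with about 126 mm to go. Pushing it in slowly.

>>> step_arm --moves '[{"x": 0.5, "y": 0, "z": 0, "roll": 0, "gripper": 1}, {"x": 0.8, "y": 0, "z": 0, "roll": 0, "gripper": 1}, {"x": 0.8, "y": 0, "z": 0, "roll": 0, "gripper": 1}, {"x": 0.8, "y": 0, "z": 0, "roll": 0, "gripper": 1}, {"x": 0.8, "y": 0, "z": 0, "roll": 0, "gripper": 1}, {"x": 0.8, "y": 0, "z": 0, "roll": 0, "gripper": 1}, {"x": 0.8, "y": 0, "z": 0, "roll": 0, "gripper": 1}, {"x": 0.7, "y": 0, "z": 0, "roll": 0, "gripper": 1}]'

```text
time: 10.53
position: [0.5739, -0.0099, 0.0382]
ee_rot: [180.0, -0.0, 6.1]
force: [-0.3, 0.4, -0.2]
gripper_width: 0.0856
finger_force: 0.4
```

>>> step_arm --moves '[{"x": 0.8, "y": 0, "z": 0, "roll": 0, "gripper": 1}, {"x": 0.8, "y": 0, "z": 0, "roll": 0, "gripper": 1}, {"x": 0.8, "y": 0, "z": 0, "roll": 0, "gripper": 1}, {"x": 0.8, "y": 0, "z": 0, "roll": 0, "gripper": 1}, {"x": 0.7, "y": 0, "z": 0, "roll": 0, "gripper": 1}, {"x": 0.6, "y": 0, "z": 0, "roll": 0, "gripper": 1}, {"x": 0.5, "y": 0, "z": 0, "roll": 0, "gripper": 1}, {"x": 0, "y": 0, "z": 0, "roll": 0, "gripper": 1}]'

```text
time: 11.2
position: [0.6238, -0.0047, 0.0385]
ee_rot: [180.0, -0.1, 6.1]
force: [0.5, -0.1, -0.3]
gripper_width: 0.0855
finger_force: 0.0
```

```bash
python3 m.py 4
```

```text
top orange 45 z 0.07557485409925595 ((0.665869414806366, 0.057163018733263016), (0.01699114218354225, 0.02153909206390381), 1.9464845657348633) nest -0.05992845455258498 0.05685316610560324
tcp nest -0.10931297638516062 -0.00011839817006647525 [ 0.6228 -0.0047  0.0383] [179.9967  -0.0131   6.0904] t 11.3
```

View pics/m_4.png

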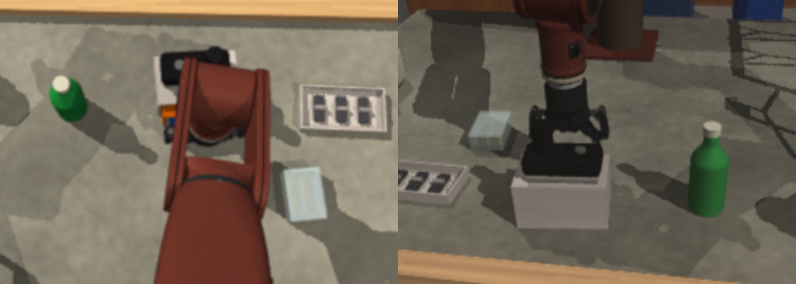

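Blue is sliding in freely with almost no force, and about 16 mm remain. I'll go on in small steps and watch for the contact force at the back.

>>> step_arm --moves '[{"x": 0.3, "y": 0, "z": 0, "roll": 0, "gripper": 1}, {"x": 0.3, "y": 0, "z": 0, "roll": 0, "gripper": 1}, {"x": 0.3, "y": 0, "z": 0, "roll": 0, "gripper": 1}, {"x": 0.2, "y": 0, "z": 0, "roll": 0, "gripper": 1}, {"x": 0.1, "y": 0, "z": 0, "roll": 0, "gripper": 1}, {"x": 0, "y": 0, "z": 0, "roll": 0, "gripper": 1}]'

```text
time: 11.8
position: [0.6348, -0.0035, 0.0383]
ee_rot: [180.0, -0.0, 6.1]
force: [-0.2, 0.2, 0.3]
gripper_width: 0.0856
finger_force: 0.0
```

>>> step_arm --moves '[{"x": 0.1, "y": 0, "z": 0, "roll": 0, "gripper": 1}, {"x": 0.1, "y": 0, "z": 0, "roll": 0, "gripper": 1}, {"x": 0.1, "y": 0, "z": 0, "roll": 0, "gripper": 1}, {"x": 0, "y": 0, "z": 0, "roll": 0, "gripper": 1}]'

```text
time: 12.13
position: [0.6377, -0.0031, 0.0383]
ee_rot: [-180.0, -0.0, 6.1]
force: [0.6, 0.1, -0.1]
gripper_width: 0.0855
finger_force: 0.2
```

>>> step_arm --moves '[{"x": 0.1, "y": 0, "z": 0, "roll": 0, "gripper": 1}, {"x": 0.1, "y": 0, "z": 0, "roll": 0, "gripper": 1}, {"x": 0, "y": 0, "z": 0, "roll": 0, "gripper": 1}]'

```text
time: 12.38
position: [0.6396, -0.0029, 0.0383]
ee_rot: [-180.0, -0.0, 6.1]
force: [-2.0, 0.5, -0.4]
gripper_width: 0.0857
finger_force: 0.5
```

>>> step_arm --moves '[{"x": 0.1, "y": 0, "z": 0, "roll": 0, "gripper": 1}, {"x": 0, "y": 0, "z": 0, "roll": 0, "gripper": 1}]'

```text
time: 12.55
position: [0.6402, -0.0029, 0.0383]
ee_rot: [-180.0, 0.1, 6.1]
force: [-3.5, -0.4, 3.2]
gripper_width: 0.0853
finger_force: 1.8
```

>>> step_arm --moves '[{"x": 0.1, "y": 0, "z": 0, "roll": 0, "gripper": 1}, {"x": 0, "y": 0, "z": 0, "roll": 0, "gripper": 1}]'

```text
time: 12.72
position: [0.6414, -0.0028, 0.0383]
ee_rot: [-180.0, 0.0, 6.1]
force: [-3.9, -0.1, 2.7]
gripper_width: 0.0853
finger_force: 2.0
```

>>> step_arm --moves '[{"x": 0.1, "y": 0, "z": 0, "roll": 0, "gripper": 1}, {"x": 0, "y": 0, "z": 0, "roll": 0, "gripper": 1}]'

```text
time: 12.88
position: [0.6414, -0.0027, 0.0382]
ee_rot: [-180.0, 0.2, 6.1]
force: [-8.0, -1.4, 5.6]
gripper_width: 0.0851
finger_force: 4.1
```

>>> step_arm --moves '[{"x": 0.1, "y": 0, "z": 0, "roll": 0, "gripper": 1}, {"x": 0, "y": 0, "z": 0, "roll": 0, "gripper": 1}]'

```text
time: 13.05
position: [0.6415, -0.0028, 0.0382]
ee_rot: [-180.0, 0.3, 6.1]
force: [-12.9, -1.8, 9.3]
gripper_width: 0.0857
finger_force: 6.2
```

The arm has stopped advancing and the force is climbing, so blue is at the back. I'll back off and check.

>>> step_arm --moves '[{"x": -0.6, "y": 0, "z": 0, "roll": 0, "gripper": 1}, {"x": -1.5, "y": 0, "z": 0, "roll": 0, "gripper": 1}, {"x": -3.0, "y": 0, "z": 0, "roll": 0, "gripper": 1}, {"x": -4.0, "y": 0, "z": 0, "roll": 0, "gripper": 1}, {"x": -4.0, "y": 0, "z": 0, "roll": 0, "gripper": 1}, {"x": -2.0, "y": 0, "z": -3, "roll": 0, "gripper": 1}, {"x": -2.0, "y": 0, "z": -4, "roll": 0, "gripper": 1}, {"x": -2.0, "y": 4.1, "z": 0, "roll": 0, "gripper": 1}]'

```text
time: 13.72
position: [0.4637, -0.057, 0.1115]
ee_rot: [179.9, -0.6, 6.4]
force: [3.4, -2.0, 0.5]
gripper_width: 0.0855
finger_force: 0.0
```

>>> step_arm --moves '[{"x": 0, "y": -3.5, "z": 0, "roll": 0, "gripper": 1}, {"x": 0, "y": -3.5, "z": 0, "roll": 0, "gripper": 1}, {"x": 0, "y": -3.5, "z": 0, "roll": 0, "gripper": 1}, {"x": 0, "y": -3.5, "z": 0, "roll": 0, "gripper": 1}, {"x": 0, "y": -3.5, "z": 0, "roll": 0, "gripper": 1}, {"x": 0, "y": -3.5, "z": 0, "roll": 0, "gripper": 1}, {"x": 0, "y": 0, "z": 0, "roll": 0, "gripper": 1}]'

```text
time: 14.3
position: [0.4382, 0.1541, 0.1061]
ee_rot: [-179.8, -0.2, 6.3]
force: [0.3, 0.3, 0.6]
gripper_width: 0.0851
finger_force: 0.0
```

```bash
python3 m.py 5
python3 - <<'E'
from h import *
O=np.array([.7315,.007]);a=np.radians(6.1);X=np.array([np.cos(a),np.sin(a)]);Y=np.array([-X[1],X[0]])
n='top';i,d=vision.get_image(n);P=cloud(n,d);Q=P[140:215,270:370].reshape(-1,3)
m=masks(i)
for c,z in(('blue',.06),('orange',.075)):
    v,u=np.nonzero(m[c][170:230,280:365]);W=np.array([ray(n,uu+280,vv+170,z)[:2] for uu,vv in zip(u,v)])-O
    w=W@Y;
    for lo in(-.06,-.04,-.02,0,.02,.04): 
        k=(w>lo)&(w<lo+.02)
        if k.any(): x=(W@X)[k];print(c,lo,'ax',x.min().round(4),x.max().round(4))
    print(c,'lat',w.min(),w.max())
for nm,z0,z1 in(('silver',.082,.097),('steam',.125,.15)):
    q=Q[(Q[:,2]>z0)&(Q[:,2]<z1)];print(nm,cv2.minAreaRect(q[:,:2].astype(np.float32)))
cv2.imwrite('pics/z5.png',cv2.resize(i[140:240,260:380,::-1],None,fx=6,fy=6,interpolation=2))
E
```

```text
top blue 162 z 0.05996956601723633 ((0.6580915451049805, -0.002631094306707382), (0.01615477353334427, 0.1081947386264801), 4.921421527862549) nest -0.07401625141476278 -0.0017758812250374132
top orange 357 z 0.07516340740533538 ((0.6764349937438965, 0.002018675208091736), (0.021400025114417076, 0.13412654399871826), 5.960738658905029) nest -0.055282560967412346 0.0008983115002828886
tcp nest -0.2759494007927131 0.17362173147838575 [0.4387 0.1503 0.1058] [179.9983  -0.1053   6.2854] t 14.4
blue -0.06 ax -0.0899 -0.0671
blue -0.04 ax -0.0808 -0.0664
blue -0.02 ax -0.081 -0.0664
blue 0 ax -0.0803 -0.0675
blue 0.02 ax -0.0808 -0.0664
blue 0.04 ax -0.087 -0.0673
blue lat -0.0551365591361685 0.0556335875680633
orange -0.06 ax -0.0666 -0.0455
orange -0.04 ax -0.0648 -0.0464
orange -0.02 ax -0.0652 -0.0455
orange 0 ax -0.0643 -0.0458
orange 0.02 ax -0.0652 -0.0455
orange 0.04 ax -0.0652 -0.0458
orange lat -0.06641216982854498 0.07090835730924447
silver ((0.7321962714195251, 0.006305083632469177), (0.09529657661914825, 0.1562231332063675), 6.127652168273926)
steam ((0.7425462603569031, 0.012193020433187485), (0.06090785190463066, 0.12993277609348297), 4.957657814025879)
```

View pics/z5.png

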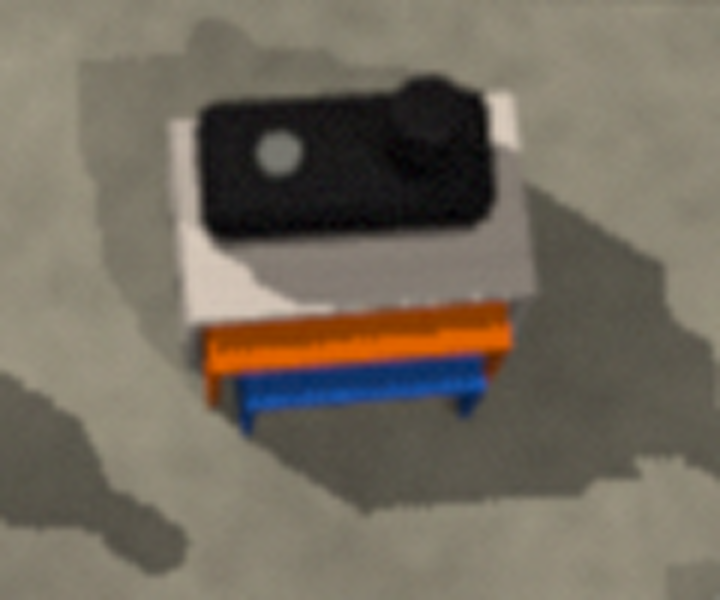

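The blue front edge is about 16 mm out of the orange one (15 when fully home), it is straight and centred, and the steamer head has not moved. The robot is clear, so I'm handing in.

```bash
python3 -c "
from station import r
print(r.close_job())"
```

```text
the job is handed in; nothing more can be done
None
```

I slid the blue stand straight into the orange one until it stopped at the back, and handed the job in at about 14.5 s. The last picture shows all three stands nested, blue's front about 16 mm out of the orange front (15 mm is fully home), and the steamer head still in place; the hand-in returned no verdict.

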